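# Check the stamps and send the right crate to dispatch

## Task

With the fingertips, tip each of the two closed grey parts crates over towards the robot, so that it lies on its side with its underside facing the low dispatch rail at the far side of the bench. When both lie there, push the one that is stamped underneath, lying as it is, across the bench until its underside is flush against the rail; leave the other lying where it was tipped. Only tip and push: lift or carry neither crate off the bench, and leave everything else where it stands.

Things in the scene. Friction and masses are not known exactly. Their poses are not given: they have to be found in the camera images.
- crate_stamped: closed grey lidded parts crate, 70 (x, depth) x 100 (y) x 95 (z, height) mm, 0.25 to 0.5 kg; starts upright, front (-x) to the robot within 15 degrees. Origin: centre of underside; z: underside to lid. Rubber base edge grips the bench: pushed near its top it tips over the opposite bottom edge without sliding and falls by itself past 36 degrees. Underside stamped: black 50 mm ring with a tick.
- crate_plain: closed grey lidded parts crate, 70 (x, depth) x 100 (y) x 95 (z, height) mm, 0.25 to 0.5 kg; starts upright, front (-x) to the robot within 15 degrees. Origin: centre of underside; z: underside to lid. Rubber base edge grips the bench: pushed near its top it tips over the opposite bottom edge without sliding and falls by itself past 36 degrees. Underside blank.
- crate_stamped_center (a point): centre of the stamped crate, 47.5 mm above its underside (35 mm above the bench when the crate lies on its side)
- crate_plain_center (a point): centre of the blank crate, 47.5 mm above its underside (35 mm above the bench when it lies on its side)
- rail: the dispatch rail: a fixed low aluminium bar on the far side of the bench, 30 mm deep (its x) x 560 mm long (its y) x 25 mm high; origin at the centre of its underside, x points away from the robot; the face to push against is its near face, 15 mm before the origin
- contactor: bystander: black block 56 x 36 x 56 mm, loose, standing between the two crates
- breaker: bystander: white circuit breaker block 80 x 54 x 62 mm, loose, on the right
- terminal_strip: bystander: black terminal strip 22 x 100 x 15 mm, loose, beyond the rail
- screwdriver: bystander: screwdriver 200 mm long, lying on the left
- tape_roll: bystander: black tape roll, 90 mm across, 19 mm high, loose, on the left
- meter: bystander: black hand-held meter 160 x 80 x 34 mm, loose, lying on the right
- mug: bystander: white mug 80 mm across, 90 mm high, on the right near the rail's end
Mind the look-alikes: they are no part of the job. Leave any purple look-alike of the crate_stamped alone. Leave any orange look-alike of the crate_plain alone.

How it is judged (in metres and radians):
On the way, in this order (a step that is already met when the one before it is completed fails the run):
1. both crates lie tipped over towards the robot, undersides facing the rail (angle between each of crate_stamped, crate_plain's own z axis and vertical above 1.45 rad and z of rail in the frame of crate_stamped below 0 m and z of rail in the frame of crate_plain below 0 m), for 0.2 s.
2. the stamped crate's underside is flush against the dispatch rail (angle between crate_stamped's own z axis and vertical above 1.45 rad and z of rail in the frame of crate_stamped below 0 m and x of crate_stamped in the frame of rail above -0.023 m and angle between the z axis of crate_stamped and the x axis of rail, either way round below 0.1 rad), for 0.2 s.
At the end, for the whole second after the job is handed in: Both crates lie at rest, undersides facing the rail (tilt over 83 degrees); the stamped one within 8 mm of the rail's near face, square within 0.1 rad, between its ends; the blank one 55 mm or more short of it, its centre within 130 mm of where it stood (tipping moves it 85 mm) (all of step 2 and angle between crate_plain's own z axis and vertical above 1.45 rad and z of rail in the frame of crate_plain below 0 m and y of crate_stamped_center in the frame of rail between -0.26 and 0.26 m and x of crate_plain in the frame of rail below -0.07 m and distance of crate_plain_center from where it was at the start of the episode below 0.13 m and linear speed of each of crate_stamped, crate_plain below 0.02 m/s); the robot touches nothing.
It fails at once if a crate is lifted or carried off the bench (its centre over 75 mm high, or over 62 mm while upright, or over 50 mm while on its side) (height (world z) of any of crate_stamped_center, crate_plain_center above 0.075 m or (angle between crate_stamped's own z axis and vertical below 0.1 rad and height (world z) of crate_stamped_center above 0.062 m) or (angle between crate_stamped's own z axis and vertical between 1.47 and 1.67 rad and height (world z) of crate_stamped_center above 0.05 m) or (angle between crate_plain's own z axis and vertical below 0.1 rad and height (world z) of crate_plain_center above 0.062 m) or (angle between crate_plain's own z axis and vertical between 1.47 and 1.67 rad and height (world z) of crate_plain_center above 0.05 m)).
It fails at once if a bystander is moved by more than 30 mm (distance of any of contactor, breaker, terminal_strip, screwdriver, tape_roll, meter, mug from where it was at the start of the episode above 0.03 m).
It fails at once if the blank crate is pushed to the rail (x of crate_plain in the frame of rail above -0.04 m).
It also fails if it takes over 61 s, if anything falls off the work surface, if the arm or the gripper's body presses on something with over 40 N, if the wrist force passes 120 N, or if a joint passes its speed limit or range.

## Robot

A 6-joint arm with a two-finger parallel gripper is mounted at the origin on the work surface. World frame = base frame: x ahead of the robot, y to its left, z up, the work surface at z = 0. Lengths are in mm, angles in rad, forces in N, time in s.
With the tool pointing down it reaches from about 300 to 775 mm from the base axis. Payload 14.6 kg.
Tool frame: the origin (TCP) lies midway between the tips of the shut fingers; the grasp point (between the pads) lies 19 mm behind it (manip.grip_point_offset is the distance from the TCP to the grasp point, in mm); x points along the fingers, z is the direction in which the jaws open and shut, and the axes are right-handed (so a half turn about x gives the same grasp; the last joint's range is limited). The gripper opens to 94 mm and grips with 3 to 60 N. Pads are 16 mm wide; open, the fingers measure 119 mm over their backs; the gripper's body (75 mm by 177 mm) begins 78 mm behind the grasp point.
Start: joints at [1.077, 0.3, 1.521, -0, 1.321, -0.067], TCP at [227.674, 500.653, 205.446] pointing down, gripper open.
Joint ranges: [-3.03, 3.03], [-0.79, 2.21], [0.23, 2.52], [-1.04, 4.18], [0, 3.07], [-2.55, 2.55]. Speed limits (rad/s): [2.22, 2.22, 2.57, 3.14, 3.14, 3.14].

## Interface

Orientations are given as [roll, pitch, yaw] about the fixed x, y, z axes, in that order (R = Rz(yaw) Ry(pitch) Rx(roll)).
In Python, from cell import manip, camera, calibration, order gives the robot as it stands.
- The arm moves only by the tool jog_arm, never from a script. Its arguments are lists of equal length, an entry for each row: "turn": the turn, a rotation vector about the tool's x, y, z in degrees, a list of three; "dp": the shift along the tool's x, y, z in cm, a list of three; "gripper": the closure, from 0 (fully open) to 1 (shut). In form: {"turn": [[ax, ay, az], ...], "dp": [[tx, ty, tz], ...], "gripper": [gripper, ...]}. A call has 1 to 8 rows; each row shifts and turns the pose as measured when the row begins, along the tool's axes as they then stand; what a row does not reach is not made up. A row lasts 1/8 s, in which the tool goes at most 62.5 mm and 10.7 degrees, less where a joint would pass 70% of its speed; a pose out of reach is approached as far as the arm can. A call is refused whole if a number of a shift passes 6.25 or a number of a turn 10.7, either way. A call with a gripper value outside its range is refused whole. The fingers move at their own pace and stop on an object; "grip_force" is the grip in N (left out, the last holds). Time passes only in rows, so rows that do not move let the fingers close. It gives the time, the measured TCP pose, the force and the opening at its end, in the units of the state.
- manip.read_state(): the state, without advancing time (a new reading comes with each control period).
- camera(name): name is "scene" or "side" or "wrist"; returns (picture, depth): 480x640x3 uint8, red, green, blue; 480x640 float32, mm along the optical axis (not along the pixel's ray), 0 where there is no reading.
- calibration(name): a dict with "K" (3x3 intrinsics, pixels), "distortion" ([k1, k2, p1, p2, k3] as OpenCV has them; the pictures are not rectified), "world_from_camera" (4x4, takes a point from camera to world coordinates). Camera axes: x right, y down, z forward; pixel columns grow to the right and rows downward; lengths in mm; the calibration is good to about 2 mm. A picture is of the moment at which its call begins: read the wrist's pose just before it. calibration takes no time and is no camera call; for the wrist camera it gives the pose at the moment of the call.
- order.sign_off(): hands the job in, once; it reports no verdict.
The state is a dict: "clock": time; "joints": joint angles; "qd": joint speeds; "effort": joint torques, N m; "eef_pos": TCP position; "eef_rot": TCP orientation; "wrist_force": force on the tool from outside, world axes, zero at the start; "moment": the same for the moment, N m; "finger_gap": finger opening in mm.
Only numpy, scipy, OpenCV 4.12 (cv2) and the standard library are available. Lean on these libraries where they do the work, as an engineer would, in place of code of your own. Each camera call takes 0.05 s, during which the arm holds its last target.

## Working session

There is one attempt and no reset: what is moved stays moved. The work goes in short steps, Python scripts to look and compute and a tool call to move; the robot and the scene stay as the last step left them, time stands still between calls to the robot, and variables do not carry over. Pictures are saved under pics/ and viewed, and the job is handed in when it is done.

Besides the shell and the picture viewer there is one more tool, called as name(argument=value, ...) on one line, values as JSON. jog_arm: Moves the arm, as the interface text tells. Its arguments: {"type":"object","properties":{"turn":{"type":"array","items":{"type":"array","items":{"type":"number"}}},"dp":{"type":"array","items":{"type":"array","items":{"type":"number"}}},"gripper":{"type":"array","items":{"type":"number"}},"grip_force":{"type":"number"}},"required":["turn","dp","gripper"]}

```bash
ls; mkdir -p pics; python3 - <<'E'
from cell import manip,camera,calibration,order
import cv2,numpy as np
print(manip.read_state())
for n in("scene","side"):
    p,d=camera(n); cv2.imwrite(f"pics/{n}0.png",p[:,:,::-1]); np.save(f"pics/{n}0.npy",d)
    c=calibration(n); print(n,np.round(c["K"],1).tolist(),c["distortion"],np.round(c["world_from_camera"],3).tolist())
print(manip.read_state()["clock"])
E
```

```text
pics
{'clock': 0.0, 'joints': array([ 1.07742262e+00,  3.00465659e-01,  1.52161303e+00, -3.79283111e-05,
        1.32071776e+00, -6.65831903e-02]), 'qd': array([-0.0025148 ,  0.000677  ,  0.00163103,  0.00107544,  0.0001217 ,
        0.00046062]), 'effort': array([-2.38864442e-05, -5.31807768e+01, -3.52742743e+01,  7.08805863e-02,
        2.43749586e-02, -1.17202417e-04]), 'eef_pos': array([227.54272815, 500.4140386 , 204.87580807]), 'eef_rot': array([ 3.10551783,  1.56959197, -2.03365226]), 'wrist_force': array([0.3060558 , 0.13079576, 0.96812763]), 'moment': array([-0.01790064, -0.02981452, -0.00158014]), 'finger_gap': 94.13971352014738}
scene [[612.2, 0.0, 321.4], [0.0, 612.2, 242.9], [0.0, 0.0, 1.0]] [-0.2117549  0.         0.         0.         0.       ] [[-0.611, 0.595, -0.522, 1342.342], [0.792, 0.446, -0.418, 613.537], [-0.016, -0.669, -0.743, 1193.224], [0.0, 0.0, 0.0, 1.0]]
side [[555.6, 0.0, 328.4], [0.0, 555.6, 236.0], [0.0, 0.0, 1.0]] [-0.00961605  0.          0.          0.          0.        ] [[0.795, -0.451, 0.406, 73.255], [-0.607, -0.596, 0.526, -621.771], [0.005, -0.664, -0.748, 934.269], [0.0, 0.0, 0.0, 1.0]]
0.1
```

View pics/scene0.png

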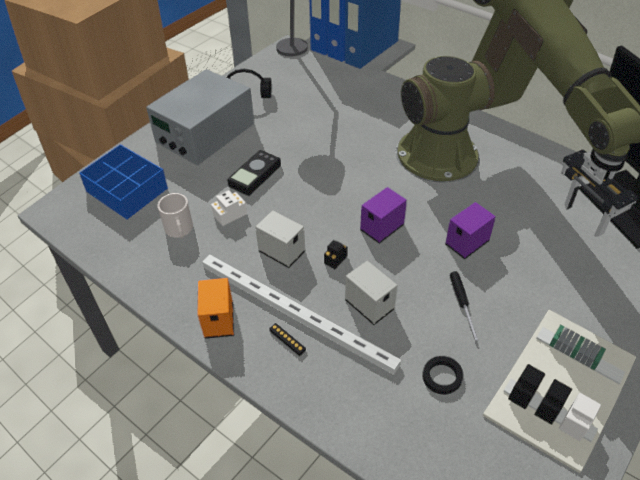

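View pics/side0.png

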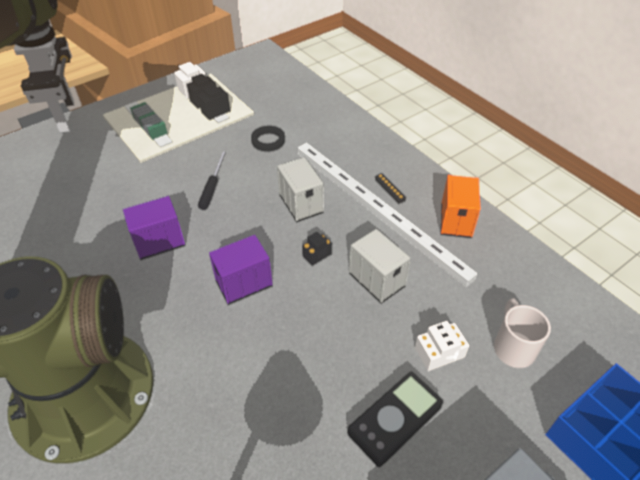

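```bash
cat > h.py <<'E'
import numpy as np,cv2
def cloud(d,c):
    K=np.array(c["K"]);D=np.array(c["distortion"],float)
    v,u=np.nonzero(d>0)
    n=cv2.undistortPointsIter(np.stack([u,v],1).astype(np.float64)[:,None],K,D,None,None,(3,50,1e-9))[:,0]
    z=d[v,u].astype(float); P=np.c_[n*z[:,None],z]
    W=np.array(c["world_from_camera"]); X=P@W[:3,:3].T+W[:3,3]
    O=np.full(d.shape+(3,),np.nan); O[v,u]=X; return O
def project(X,c):
    W=np.linalg.inv(np.array(c["world_from_camera"])); r,_=cv2.Rodrigues(W[:3,:3])
    return cv2.projectPoints(np.atleast_2d(X).astype(float),r,W[:3,3],np.array(c["K"]),np.array(c["distortion"],float))[0][:,0]
def topmap(items,x0=100,x1=800,y0=-450,y1=450):
    # image: up = +x, left = +y, 1px/mm*0.8
    s=0.8;H=int((x1-x0)*s);Wd=int((y1-y0)*s);im=np.zeros((H,Wd,3),np.uint8);zb=np.full((H,Wd),-99.)
    for X,p in items:
        m=np.isfinite(X[...,0])&(X[...,2]<150); Y=X[m];C=p[m]
        r=((x1-Y[:,0])*s).astype(int);q=((y1-Y[:,1])*s).astype(int)
        k=(r>=0)&(r<H)&(q>=0)&(q<Wd)
        for a,b,z,cc in zip(r[k],q[k],Y[k,2],C[k]):
            if z>zb[a,b]: zb[a,b]=z;im[a,b]=cc
    return im,zb
E
python3 - <<'E'
from h import *
from cell import calibration
its=[]
for n in("scene","side"):
    p=cv2.imread(f"pics/{n}0.png");d=np.load(f"pics/{n}0.npy");X=cloud(d,calibration(n))
    its.append((X,p)); np.save(f"pics/X{n}.npy",X)
    t=X[(np.abs(X[...,2])<15)]; print(n,len(t),np.median(t[:,2]))
im,zb=topmap(its)
cv2.imwrite("pics/top0.png",im)
E
```

```text
scene 148024 -0.566894240899046
side 163882 0.4927958321636652
```

View pics/top0.png

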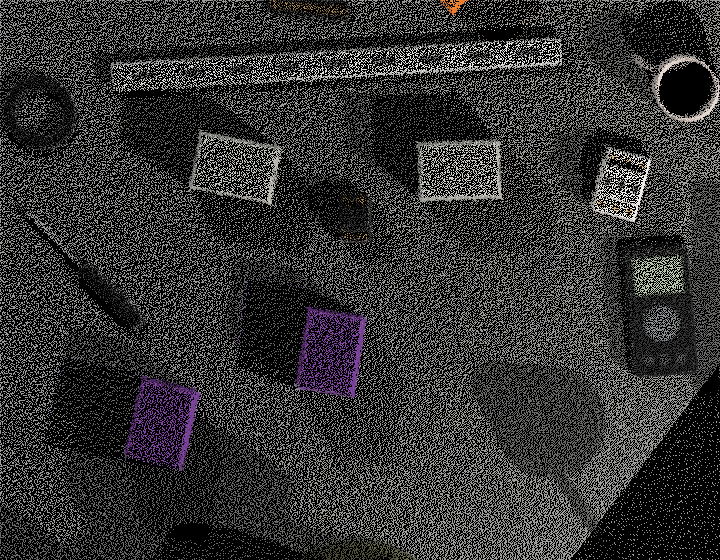

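```bash
python3 - <<'E'
from h import *
X=np.concatenate([np.load(f"pics/X{n}.npy").reshape(-1,3) for n in("scene","side")])
def rect(name,xr,yr,zr):
    m=(X[:,0]>xr[0])&(X[:,0]<xr[1])&(X[:,1]>yr[0])&(X[:,1]<yr[1])&(X[:,2]>zr[0])&(X[:,2]<zr[1])
    P=X[m]; r=cv2.minAreaRect(P[:,:2].astype(np.float32)); 
    print(name,m.sum(),np.round(r[0],1),np.round(r[1],1),round(r[2],2),"z",np.round(np.percentile(P[:,2],[2,50,98]),1)); return P
for n,xr,yr in(("A",(530,660),(80,230)),("B",(530,660),(-190,-60)),("PL",(180,360),(170,320)),("PR",(280,450),(-20,100))):
    rect(n,xr,yr,(88,102)); rect(n+" body",xr,yr,(15,102))
rect("contactor",(480,610),(-50,70),(45,65))
rect("contactorbody",(480,610),(-25,70),(12,65))
rect("breaker",(500,640),(-390,-260),(12,75))
rect("tape",(600,740),(350,450),(10,25))
P=rect("rail",(650,790),(-280,330),(19,32))
P=P[P[:,2]>22]
c=P[:,:2].mean(0);u,s,v=np.linalg.svd(P[:,:2]-c,full_matrices=False);print(c,v[0],np.degrees(np.arctan2(v[0][1],v[0][0])))
E
```

```text
A 2131 [590.5 154.6] [109.   74.8] 78.22 z [89.2 94.8 99. ]
A body 4029 [590.7 154.6] [108.8  76.9] 79.24 z [18.3 90.5 98.5]
B 2339 [ 587.1 -122.9] [ 77.9 106.2] 2.11 z [89.1 94.7 98.9]
B body 4491 [ 587.1 -123.3] [ 77.9 107.2] 2.11 z [18.3 90.3 98.1]
PL 2055 [271.9 247. ] [ 79.4 107.8] 78.24 z [89.  94.6 98.5]
PL body 4025 [271.3 246.5] [ 80.5 111.4] 78.43 z [17.6 89.1 98.1]
PR 2262 [360.8  36.5] [ 80.6 105.6] 80.83 z [89.  94.6 98.5]
PR body 4299 [361.   36.9] [ 80.7 106.9] 81.69 z [18.  90.1 98.1]
contactor 388 [526.9   5.2] [35.4 41.6] 0.76 z [45.8 55.  60.4]
contactorbody 1049 [527.7   5.6] [63.5 42.8] 0.45 z [14.  39.5 59.1]
breaker 2332 [ 570.7 -324.4] [63.  83.8] 74.15 z [14.5 45.  65.5]
tape 1176 [657.9 398.9] [94.4 93.5] 2.07 z [10.7 17.8 22.7]
rail 5146 [746.3  30.6] [ 93.5 562.5] 3.02 z [19.7 24.3 29.1]
[720.21376787  23.23238709] [-0.0575014   0.99834543] 93.29640551974983
```

```bash
cat > plan.py <<'E'
import numpy as np
from scipy.spatial.transform import Rotation as Ro
from cell import manip
def state():
    s=manip.read_state(); return s,np.array(s["eef_pos"]),Ro.from_euler("xyz",s["eef_rot"])
def target_R(yaw_deg,sign=1):
    a=np.radians(yaw_deg); z=sign*np.array([-np.sin(a),np.cos(a),0]); x=np.array([0,0,-1.]); y=np.cross(z,x)
    return Ro.from_matrix(np.c_[x,y,z])
def plan(wps,step=60,turnmax=10,step_list=None):
    """wps: list of (pos,R,step)"""
    s,p,R=state(); print("t",s["clock"],"p",np.round(p,1),"R",np.round(R.as_matrix(),2).tolist(),"F",np.round(s["wrist_force"],1),"gap",round(s["finger_gap"],1),"j",np.round(s["joints"],2))
    rows=[]
    for q,Rt,st in wps:
        q=np.array(q,float)
        n=int(max(1,np.ceil(np.linalg.norm(q-p)/st),np.ceil(np.degrees((R.inv()*Rt).magnitude())/turnmax)))
        for i in range(n):
            f=1/(n-i); dp=R.inv().apply((q-p)*f)/10; rv=np.degrees((R.inv()*Rt).as_rotvec())*f
            dp=np.round(dp,2);rv=np.round(rv,1);rows.append((rv.tolist(),dp.tolist()))
            p=p+R.apply(dp*10);R=R*Ro.from_rotvec(np.radians(rv))
    print(len(rows)); print("turn",[r[0] for r in rows]);print("dp",[r[1] for r in rows])
E
python3 - <<'E'
from plan import *
s,p,R=state();print(R.as_matrix().round(3))
for sg in(1,-1):
    print(sg,np.degrees((R.inv()*target_R(-11.5,sg)).as_rotvec()))
plan([((655,142,190),target_R(-11.5,-1),60)])
plan([((655,142,190),target_R(-11.5,1),60)])
E
```

```text
[[-0.    -0.91   0.414]
 [-0.001  0.414  0.91 ]
 [-1.     0.    -0.001]]
1 [-1.29558814e+01 -5.55403752e-02 -9.41483904e-03]
-1 [ 1.67044099e+02 -1.37831187e-02  8.13098959e-02]
t 0.1 p [227.6 500.5 205. ] R [[-0.0, -0.91, 0.41], [-0.0, 0.41, 0.91], [-1.0, 0.0, -0.0]] F [0.3 0.8 0.1] gap 93.7 j [ 1.08  0.3   1.52 -0.    1.32 -0.07]
17
turn [[9.8, -0.0, 0.0], [9.8, -0.0, 0.0], [9.8, 0.0, 0.0], [9.8, 0.0, 0.0], [9.8, 0.0, 0.0], [9.8, 0.0, 0.0], [9.8, 0.0, 0.0], [9.8, 0.0, 0.0], [9.8, 0.0, 0.0], [9.9, 0.0, 0.0], [9.8, 0.0, 0.0], [9.9, 0.0, 0.0], [9.8, 0.0, 0.0], [9.9, 0.0, 0.0], [9.8, 0.0, 0.0], [9.9, 0.0, 0.0], [9.8, 0.1, 0.0]]
dp [[0.09, -3.16, -0.88], [0.09, -3.27, -0.33], [0.09, -3.27, 0.23], [0.09, -3.19, 0.79], [0.09, -3.0, 1.32], [0.09, -2.74, 1.81], [0.09, -2.39, 2.25], [0.09, -1.97, 2.62], [0.09, -1.5, 2.92], [0.09, -0.98, 3.13], [0.09, -0.42, 3.25], [0.09, 0.14, 3.28], [0.09, 0.7, 3.21], [0.08, 1.23, 3.04], [0.09, 1.74, 2.78], [0.08, 2.18, 2.45], [0.09, 2.58, 2.03]]
t 0.1 p [227.6 500.5 205. ] R [[-0.0, -0.91, 0.41], [-0.0, 0.41, 0.91], [-1.0, 0.0, -0.0]] F [0.3 0.8 0.1] gap 93.7 j [ 1.08  0.3   1.52 -0.    1.32 -0.07]
10
turn [[-1.3, -0.0, -0.0], [-1.3, -0.0, -0.0], [-1.3, -0.0, -0.0], [-1.3, -0.0, -0.0], [-1.3, -0.0, -0.0], [-1.3, -0.0, -0.0], [-1.3, -0.0, -0.0], [-1.3, -0.0, -0.0], [-1.3, -0.0, -0.0], [-1.3, -0.1, -0.0]]
dp [[0.15, -5.37, -1.49], [0.15, -5.34, -1.62], [0.15, -5.3, -1.74], [0.15, -5.26, -1.85], [0.15, -5.22, -1.97], [0.15, -5.17, -2.09], [0.15, -5.12, -2.21], [0.15, -5.07, -2.33], [0.15, -5.02, -2.44], [0.16, -4.96, -2.55]]
```

jog_arm(turn=[[-1.3, 0, 0], [-1.3, 0, 0], [-1.3, 0, 0], [-1.3, 0, 0], [-1.3, 0, 0], [-1.3, 0, 0], [-1.3, 0, 0], [-1.3, 0, 0]], dp=[[0.15, -5.3, -1.5], [0.15, -5.3, -1.6], [0.15, -5.3, -1.7], [0.15, -5.3, -1.8], [0.15, -5.2, -2.0], [0.15, -5.2, -2.1], [0.15, -5.1, -2.2], [0.15, -5.0, -2.3]], gripper=[0.4, 0.4, 0.4, 0.4, 0.4, 0.4, 0.4, 0.4])

```text
clock: 1.1
eef_pos: [576.6, 209.1, 190.5]
eef_rot: [2.438, 1.566, -2.507]
wrist_force: [1.2, 1.6, 0.5]
finger_gap: 56.1
```

```bash
python3 - <<'E'
from plan import *
plan([((652,142,190),target_R(-11.5,1),60)])
E
```

```text
t 1.1 p [576.6 209.1 190.5] R [[-0.0, -0.97, 0.23], [-0.0, 0.23, 0.97], [-1.0, 0.0, -0.0]] F [1.2 1.6 0.5] gap 56.1 j [ 0.29  0.46  1.34 -0.    1.35 -1.05]
2
turn [[-0.9, -0.1, -0.1], [-1.0, -0.1, -0.1]]
dp [[0.02, -4.44, -2.39], [0.02, -4.41, -2.46]]
```

jog_arm(turn=[[-0.9, 0, 0], [-1.0, 0, 0], [0, 0, 0], [0, 0, 0]], dp=[[0, -4.4, -2.4], [0, -4.4, -2.45], [0, 0, 0], [0, 0, 0]], gripper=[0.4, 0.4, 0.4, 0.4])

```text
clock: 1.6
eef_pos: [654.7, 136.7, 187.3]
eef_rot: [2.186, 1.563, -2.729]
wrist_force: [-1.0, 0.9, -0.7]
finger_gap: 56.1
```

```bash
python3 - <<'E'
from plan import *
from cell import camera,calibration
import cv2
plan([((652,142,82),target_R(-11.5,1),36)])
p,d=camera("side");cv2.imwrite("pics/side1.png",p[:,:,::-1])
E
```

```text
t 1.6 p [654.7 136.7 187.3] R [[-0.01, -0.98, 0.2], [-0.0, 0.2, 0.98], [-1.0, 0.01, -0.0]] F [-1.   0.9 -0.7] gap 56.1 j [ 0.15  0.59  1.15 -0.    1.41 -1.22]
3
turn [[-0.0, -0.1, -0.1], [-0.1, -0.1, -0.1], [-0.0, -0.1, -0.2]]
dp [[3.51, 0.1, 0.17], [3.51, 0.11, 0.17], [3.51, 0.11, 0.16]]
```

View pics/side1.png

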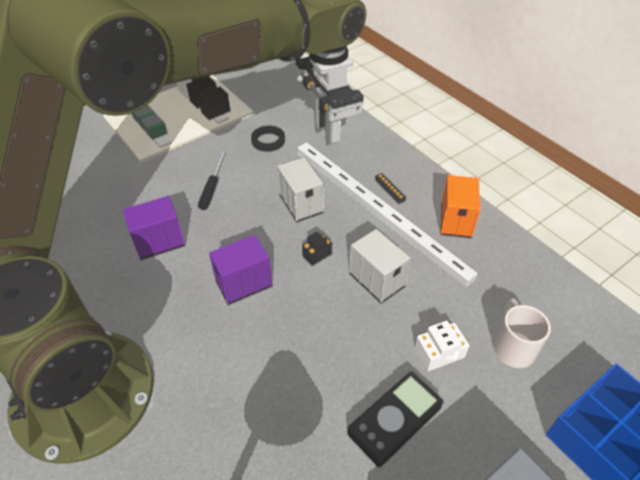

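The side view shows the gripper hovering beyond the left grey crate (crate at ~(300,190), fingertips at ~(335,130)). The next move lowers it behind the crate.

jog_arm(turn=[[0, 0, 0], [0, 0, 0], [0, 0, 0], [0, 0, 0]], dp=[[3.5, 0.1, 0.15], [3.5, 0.1, 0.15], [3.5, 0.1, 0.15], [0, 0, 0]], gripper=[0.4, 0.4, 0.4, 0.4])

```text
clock: 2.15
eef_pos: [649.7, 145.7, 81.7]
eef_rot: [2.261, 1.565, -2.649]
wrist_force: [-0.9, -0.2, 0.8]
finger_gap: 56.7
```

```bash
python3 - <<'E'
from plan import *
plan([((652,142,82),target_R(-11.5,1),36)])
E
```

```text
t 2.15 p [649.7 145.7  81.7] R [[-0.01, -0.98, 0.2], [-0.0, 0.2, 0.98], [-1.0, 0.0, -0.0]] F [-0.9 -0.2  0.8] gap 56.7 j [ 0.17  0.67  1.27 -0.    1.2  -1.21]
1
turn [[0.2, -0.2, -0.3]]
dp [[-0.03, -0.3, -0.32]]
```

jog_arm(turn=[[0, 0, 0], [0, 0, 0], [0, 0, 0], [0, 0, 0], [0, 0, 0]], dp=[[0, 0.9, 0], [0, 0.9, 0], [0, 0.9, 0], [0, 0.9, 0], [0, 0.9, 0]], gripper=[0.4, 0.4, 0.4, 0.4, 0.4])

```text
clock: 2.78
eef_pos: [605.4, 156.2, 88.8]
eef_rot: [-1.622, 1.565, -0.247]
wrist_force: [1.4, -0.6, 2.4]
finger_gap: 56.5
```

```bash
python3 - <<'E'
from plan import *
from cell import camera,calibration
import cv2
plan([((580,142,82),target_R(-11.5,1),10)])
p,d=camera("side");cv2.imwrite("pics/side2.png",p[:,:,::-1])
E
```

```text
t 2.775 p [605.4 156.2  88.8] R [[0.01, -0.98, 0.2], [-0.0, 0.2, 0.98], [-1.0, -0.01, -0.0]] F [ 1.4 -0.6  2.4] gap 56.5 j [ 0.19  0.57  1.41 -0.    1.15 -1.18]
3
turn [[0.1, -0.0, 0.1], [0.1, -0.0, 0.1], [0.0, -0.0, 0.1]]
dp [[0.22, 0.74, -0.63], [0.22, 0.74, -0.63], [0.23, 0.73, -0.63]]
```

View pics/side2.png

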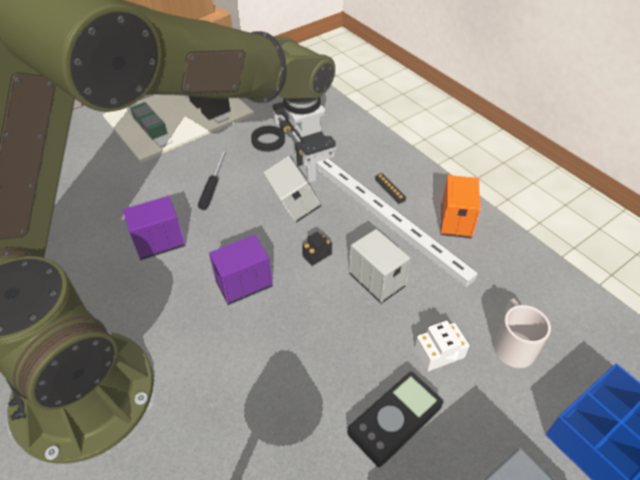

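The left crate (~(292,188)) is tilting towards the robot without sliding. I'll keep pushing.

jog_arm(turn=[[0, 0, 0], [0, 0, 0], [0, 0, 0], [0, 0, 0], [0, 0, 0]], dp=[[0.1, 0.8, 0], [0.1, 0.8, 0], [0, 0.8, 0], [0, 0, 0], [0, 0, 0]], gripper=[0.4, 0.4, 0.4, 0.4, 0.4])

```text
clock: 3.45
eef_pos: [578.0, 161.5, 85.1]
eef_rot: [-2.414, 1.569, -1.039]
wrist_force: [0.9, 0.8, 0.4]
finger_gap: 56.8
```

```bash
python3 - <<'E'
from plan import *
from cell import camera,calibration
import cv2
plan([((580,142,82),target_R(-11.5,1),10)])
p,d=camera("side");cv2.imwrite("pics/side3.png",p[:,:,::-1])
E
```

```text
t 3.45 p [578.  161.5  85.1] R [[0.0, -0.98, 0.19], [-0.0, 0.19, 0.98], [-1.0, -0.0, -0.0]] F [0.9 0.8 0.4] gap 56.8 j [ 0.21  0.53  1.49 -0.    1.12 -1.16]
2
turn [[0.1, -0.0, 0.0], [0.2, -0.1, 0.1]]
dp [[0.16, -0.29, -0.94], [0.16, -0.29, -0.93]]
```

View pics/side3.png

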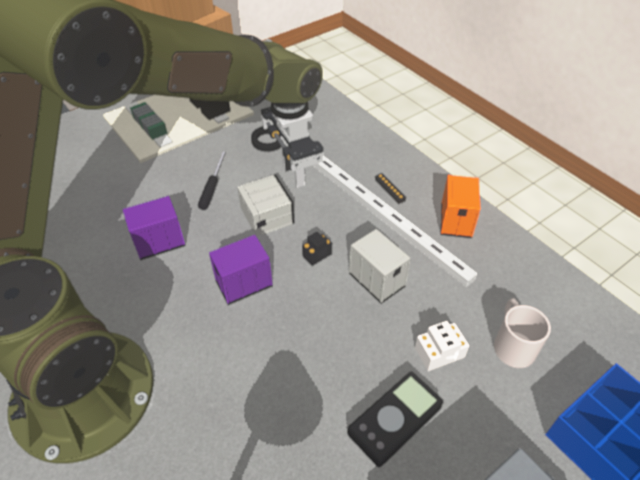

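The left crate now lies on its side at ~(267,205). Next I rise and move behind the right crate.

```bash
python3 - <<'E'
from plan import *
plan([((590,155,180),target_R(-8,1),50),((645,-121,180),target_R(2,1),50)])
E
```

```text
t 3.5 p [578.  161.5  85.1] R [[0.0, -0.98, 0.19], [-0.0, 0.19, 0.98], [-1.0, -0.0, -0.0]] F [-0.5  0.3  0.1] gap 56.1 j [ 0.21  0.53  1.49 -0.    1.12 -1.16]
8
turn [[-1.6, -0.0, 0.0], [-1.6, -0.1, 0.1], [-1.7, 0.0, -0.0], [-1.7, 0.0, -0.0], [-1.7, 0.0, -0.0], [-1.6, 0.0, -0.0], [-1.7, 0.0, -0.0], [-1.6, 0.0, -0.0]]
dp [[-4.74, -0.66, -0.21], [-4.75, -0.65, -0.22], [-0.0, -1.55, -4.43], [-0.0, -1.42, -4.47], [-0.0, -1.29, -4.51], [-0.0, -1.15, -4.55], [-0.0, -1.02, -4.58], [-0.01, -0.89, -4.6]]
```

jog_arm(turn=[[-1.6, 0, 0], [-1.6, 0, 0], [-1.7, 0, 0], [-1.7, 0, 0], [-1.7, 0, 0], [-1.6, 0, 0], [-1.7, 0, 0], [-1.6, 0, 0]], dp=[[-4.8, -0.6, -0.2], [-4.8, -0.6, -0.2], [0, -1.5, -4.4], [0, -1.4, -4.5], [0, -1.3, -4.5], [0, -1.2, -4.5], [0, -1.0, -4.6], [0, -0.9, -4.6]], gripper=[0.4, 0.4, 0.4, 0.4, 0.4, 0.4, 0.4, 0.4])

```text
clock: 4.5
eef_pos: [647.6, -126.2, 184.8]
eef_rot: [-2.689, 1.568, -1.072]
wrist_force: [0.6, -0.2, 0.3]
finger_gap: 56.5
```

```bash
python3 - <<'E'
from plan import *
plan([((648,-121,180),target_R(2,1),30)])
from cell import camera,calibration
import cv2
p,d=camera("scene");cv2.imwrite("pics/scene4.png",p[:,:,::-1]);np.save("pics/scene4.npy",d)
E
```

```text
t 4.5 p [ 647.6 -126.2  184.8] R [[0.0, -1.0, -0.05], [-0.0, -0.05, 1.0], [-1.0, -0.0, -0.0]] F [ 0.6 -0.2  0.3] gap 56.5 j [-0.25  0.56  1.2  -0.    1.38 -1.86]
1
turn [[0.6, -0.1, 0.1]]
dp [[0.48, -0.06, 0.52]]
```

View pics/scene4.png

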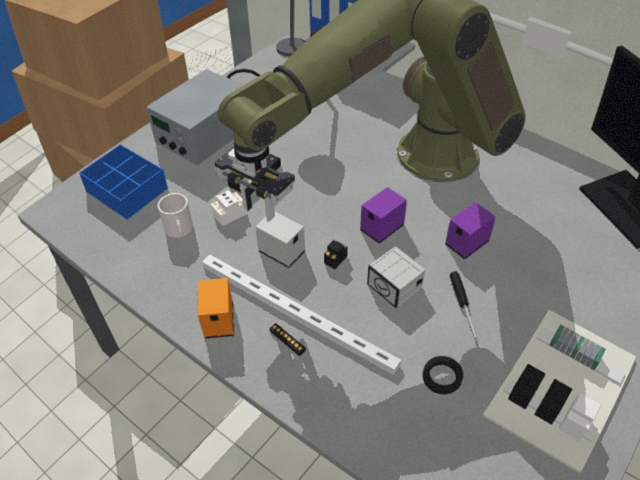

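The ring stamp shows at ~(382,288), so the left crate is the stamped one. The gripper hovers behind the right crate at (280,238). I'll lower it and tip that crate too.

jog_arm(turn=[[0.6, 0, 0], [0, 0, 0], [0, 0, 0], [0, 0, 0], [0, 0, 0]], dp=[[0.4, -0.3, 0.5], [3.4, 0, 0], [3.4, 0, 0], [3.0, 0, 0], [0, 0, 0]], gripper=[0.4, 0.4, 0.4, 0.4, 0.4])

```text
clock: 5.18
eef_pos: [651.3, -123.7, 78.6]
eef_rot: [-2.986, 1.568, -1.384]
wrist_force: [0.4, 0.2, 0.5]
finger_gap: 56.4
```

```bash
python3 - <<'E'
from plan import *
plan([((648,-121,82),target_R(2,1),30)])
E
```

```text
t 5.175 p [ 651.3 -123.7   78.6] R [[0.0, -1.0, -0.03], [-0.0, -0.03, 1.0], [-1.0, -0.0, -0.0]] F [0.4 0.2 0.5] gap 56.4 j [-0.24  0.67  1.29 -0.    1.19 -1.84]
1
turn [[-0.2, -0.2, 0.0]]
dp [[-0.35, 0.32, 0.28]]
```

jog_arm(turn=[[0, 0, 0], [0, 0, 0], [0, 0, 0], [0, 0, 0], [0, 0, 0], [0, 0, 0]], dp=[[-0.3, 0.9, 0.3], [0, 0.9, 0], [0, 0.9, 0], [0, 0.9, 0], [0, 0.9, 0], [0, 0.9, 0]], gripper=[0.4, 0.4, 0.4, 0.4, 0.4, 0.4])

```text
clock: 5.92
eef_pos: [596.6, -121.7, 87.6]
eef_rot: [-2.036, 1.559, -0.434]
wrist_force: [1.3, 0.9, 3.1]
finger_gap: 56.1
```

```bash
python3 - <<'E'
from plan import *
plan([((580,-121,82),target_R(2,1),30)])
E
```

```text
t 5.925 p [ 596.6 -121.7   87.6] R [[0.01, -1.0, -0.03], [-0.0, -0.03, 1.0], [-1.0, -0.01, -0.01]] F [1.3 0.9 3.1] gap 56.1 j [-0.26  0.54  1.47 -0.    1.12 -1.86]
1
turn [[-0.2, -0.3, 0.6]]
dp [[0.55, 1.66, 0.12]]
```

jog_arm(turn=[[0, 0, 0], [0, 0, 0], [0, 0, 0], [0, 0, 0]], dp=[[0.2, 0.8, 0], [0.1, 0.8, 0], [0, 0.4, 0], [0, 0, 0]], gripper=[0.4, 0.4, 0.4, 0.4])

```text
clock: 6.42
eef_pos: [573.5, -122.4, 83.1]
eef_rot: [-2.139, 1.563, -0.537]
wrist_force: [0.4, 0.2, -0.0]
finger_gap: 56.3
```

```bash
python3 - <<'E'
from plan import *
plan([((580,-121,82),target_R(2,1),30)])
from cell import camera,calibration
import cv2
p,d=camera("side");cv2.imwrite("pics/side5.png",p[:,:,::-1]);np.save("pics/side5.npy",d)
E
```

```text
t 6.425 p [ 573.5 -122.4   83.1] R [[0.01, -1.0, -0.03], [-0.0, -0.03, 1.0], [-1.0, -0.01, -0.0]] F [ 0.4  0.2 -0. ] gap 56.3 j [-0.27  0.5   1.54 -0.    1.09 -1.87]
1
turn [[-0.2, -0.3, 0.4]]
dp [[0.11, -0.65, 0.12]]
```

View pics/side5.png

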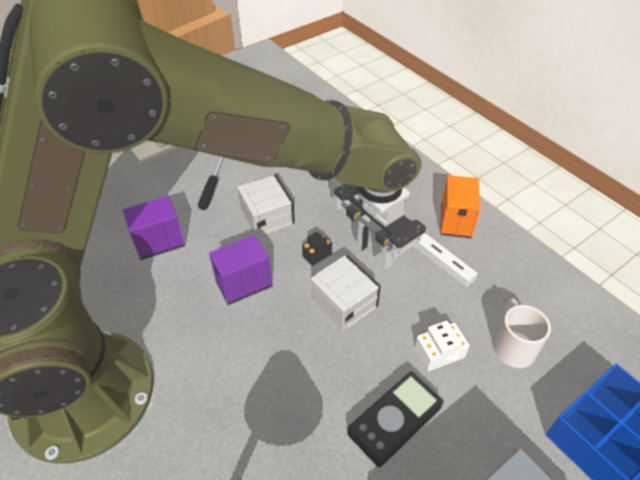

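Both crates now lie on their sides: stamped at (267,205), blank at (345,292). I'll rise and measure the stamped one.

jog_arm(turn=[[0, 0, 0], [0, 0, 0], [0, 0, 0]], dp=[[-5, -0.3, 0], [-5, 0, 0], [0, 0, 0]], gripper=[0.4, 0.4, 0.4])

```text
clock: 6.85
eef_pos: [576.2, -121.7, 185.1]
eef_rot: [-2.209, 1.564, -0.607]
wrist_force: [-0.7, -0.3, -1.2]
finger_gap: 56.2
```

```bash
cat > meas.py <<'E'
from plan import *
from h import *
from cell import camera,calibration
def grab(tag,names=("scene","side")):
    Xs=[]
    for n in names:
        p,d=camera(n);cv2.imwrite(f"pics/{n}{tag}.png",p[:,:,::-1]);Xs.append(cloud(d,calibration(n)).reshape(-1,3))
    return np.concatenate(Xs)
def rect(X,name,xr,yr,zr):
    m=(X[:,0]>xr[0])&(X[:,0]<xr[1])&(X[:,1]>yr[0])&(X[:,1]<yr[1])&(X[:,2]>zr[0])&(X[:,2]<zr[1])
    P=X[m]
    if m.sum()<10: print(name,"few");return
    r=cv2.minAreaRect(P[:,:2].astype(np.float32))
    # robust: trim to 1..99 pct in rect axes
    a=np.radians(r[2]);E=np.array([[np.cos(a),np.sin(a)],[-np.sin(a),np.cos(a)]]);Q=P[:,:2]@E.T
    lo,hi=np.percentile(Q,[1,99],axis=0);c=(lo+hi)/2@E
    print(name,m.sum(),"c",np.round(r[0],1),np.round(r[1],1),round(r[2],2),"trim c",np.round(c,1),np.round(hi-lo,1),"z",np.round(np.percentile(P[:,2],[2,50,98]),1))
    return P
E
python3 - <<'E'
from meas import *
X=grab("6")
rect(X,"A",(420,600),(80,260),(60,82));rect(X,"Abody",(420,600),(80,260),(12,82))
rect(X,"B",(420,590),(-210,-50),(60,82))
for lo,hi in((-240,0),(0,200),(200,290)):
    rect(X,"rail",(680,760),(lo,hi),(19,31))
m=(X[:,2]>20)&(X[:,2]<30)&(X[:,0]>670)&(X[:,0]<765)&(X[:,1]>-250)&(X[:,1]<300)
P=X[m]
for _ in range(6):
    k=np.polyfit(P[:,1],P[:,0],1);r=P[:,0]-np.polyval(k,P[:,1]);P=P[np.abs(r)<22]
print("rail line",k,np.degrees(np.arctan(-k[0])),len(P),P[:,1].min(),P[:,1].max(),np.percentile(r,[1,50,99]))
# near side of crate plane fits: lid face & underside
plan([((430,185,180),target_R(3.3,1),55)])
E
```

```text
A 2840 c [506.2 171.5] [107.5 101.7] 79.28 trim c [505.8 171.5] [101.4  96.7] z [61.6 68.2 73. ]
Abody 4284 c [506.3 170.4] [109.4 102.3] 79.44 trim c [505.8 171.5] [103.7  98.8] z [14.7 66.5 72.5]
B 3258 c [ 497.5 -127. ] [102.5 106.8] 1.72 trim c [ 496.9 -127.6] [ 97.5 100.4] z [61.8 68.2 72.9]
rail 2085 c [ 729.1 -120.2] [ 38.6 241.4] 3.44 trim c [ 728.7 -120.2] [ 35.1 235.3] z [19.5 24.4 28.7]
rail 1626 c [715.   99.9] [ 39.4 201.6] 3.83 trim c [715.5 100. ] [ 35.4 196. ] z [19.7 24.4 28.8]
rail 784 c [707.4 245.4] [38.6 92. ] 4.92 trim c [707.4 244.9] [35.7 88.6] z [19.5 24.3 28.8]
rail line [-5.65509682e-02  7.21376769e+02] 3.2366844262351973 4491 -249.96348208147782 299.80990837420063 [-17.36644826  -0.07437796  17.6466854 ]
t 6.95 p [ 574.7 -121.4  181.2] R [[-0.0, -1.0, -0.03], [-0.0, -0.03, 1.0], [-1.0, 0.0, -0.0]] F [-0.7  0.8 -0.3] gap 56.4 j [-0.27  0.4   1.44 -0.    1.3  -1.87]
7
turn [[-0.2, -0.0, -0.0], [-0.2, -0.0, -0.0], [-0.2, -0.0, -0.0], [-0.2, -0.0, -0.0], [-0.2, -0.0, -0.0], [-0.2, -0.1, -0.0], [-0.3, -0.0, -0.0]]
dp [[0.01, 1.93, 4.44], [0.01, 1.91, 4.45], [0.01, 1.9, 4.45], [0.01, 1.88, 4.46], [0.01, 1.87, 4.47], [0.01, 1.85, 4.47], [0.01, 1.83, 4.48]]
```

View pics/scene6.png

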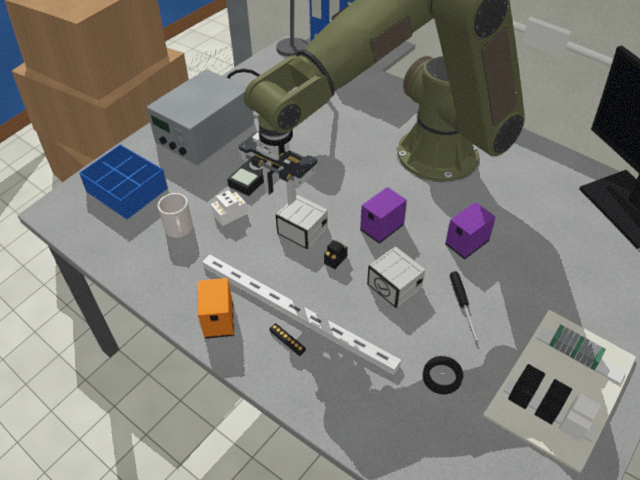

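The stamp is confirmed on the left crate at (382,288), and the right crate's underside at (293,235) is blank. I'll go behind the stamped crate.

```bash
python3 - <<'E'
from plan import *
plan([((430,186,170),target_R(-10.7,1),50)])
E
```

```text
t 6.95 p [ 574.7 -121.4  181.2] R [[-0.0, -1.0, -0.03], [-0.0, -0.03, 1.0], [-1.0, 0.0, -0.0]] F [-0.7  0.8 -0.3] gap 56.4 j [-0.27  0.4   1.44 -0.    1.3  -1.87]
7
turn [[1.8, -0.0, -0.0], [1.8, -0.0, -0.0], [1.8, -0.0, -0.0], [1.8, -0.0, -0.0], [1.8, -0.0, -0.0], [1.8, -0.1, -0.0], [1.7, -0.0, -0.0]]
dp [[0.15, 1.93, 4.45], [0.15, 2.07, 4.39], [0.15, 2.2, 4.33], [0.15, 2.34, 4.25], [0.15, 2.47, 4.18], [0.16, 2.6, 4.1], [0.16, 2.73, 4.01]]
```

jog_arm(turn=[[1.8, 0, 0], [1.8, 0, 0], [1.8, 0, 0], [1.8, 0, 0], [1.8, 0, 0], [1.8, 0, 0], [1.7, 0, 0], [0, 0, 0]], dp=[[0.1, 1.9, 4.5], [0.1, 2.1, 4.4], [0.1, 2.2, 4.3], [0.1, 2.3, 4.3], [0.1, 2.5, 4.2], [0.1, 2.6, 4.1], [0.1, 2.7, 4.0], [0, 0, 0]], gripper=[0.3, 0.3, 0.3, 0.3, 0.3, 0.3, 0.3, 0.3])

```text
clock: 7.95
eef_pos: [421.6, 195.6, 161.2]
eef_rot: [1.942, 1.549, -2.965]
wrist_force: [0.6, -0.4, -0.8]
finger_gap: 65.8
```

```bash
python3 - <<'E'
from plan import *
plan([((430,186,100),target_R(-10.7,1),40),((430,186,20),target_R(-10.7,1),40)])
E
```

```text
t 7.95 p [421.6 195.6 161.2] R [[-0.02, -0.98, 0.19], [-0.0, 0.19, 0.98], [-1.0, 0.02, -0.01]] F [ 0.6 -0.4 -0.8] gap 65.8 j [ 0.35  0.17  1.79  0.    1.2  -1.02]
5
turn [[-0.2, -0.2, -0.6], [-0.3, -0.2, -0.5], [0.0, -0.0, -0.0], [0.0, -0.0, -0.0], [0.0, -0.0, -0.0]]
dp [[3.05, -0.57, -0.37], [3.05, -0.53, -0.37], [2.67, -0.0, 0.0], [2.67, -0.0, 0.0], [2.66, -0.0, 0.0]]
```

jog_arm(turn=[[-0.2, -0.2, -0.6], [-0.3, -0.2, -0.5], [0, 0, 0], [0, 0, 0], [0, 0, 0], [0, 0, 0]], dp=[[3.0, -0.5, -0.4], [3.0, -0.5, -0.4], [2.6, 0, 0], [2.6, 0, 0], [2.6, 0, 0], [0, 0, 0]], gripper=[0.3, 0.3, 0.3, 0.3, 0.3, 0.3])

```text
clock: 8.7
eef_pos: [427.0, 180.5, 13.0]
eef_rot: [2.19, 1.56, -2.708]
wrist_force: [-0.1, -0.0, 0.2]
finger_gap: 66.0
```

```bash
python3 - <<'E'
from plan import *
from cell import camera
import cv2
plan([((430,186,20),target_R(-10.7,1),40)])
p,d=camera("side");cv2.imwrite("pics/side7.png",p[:,:,::-1])
E
```

```text
t 8.7 p [427.  180.5  13. ] R [[-0.01, -0.98, 0.19], [-0.0, 0.19, 0.98], [-1.0, 0.01, -0.01]] F [-0.1 -0.   0.2] gap 66.0 j [ 0.32  0.39  1.92 -0.    0.85 -1.06]
1
turn [[0.0, -0.4, -0.5]]
dp [[-0.7, -0.19, 0.59]]
```

View pics/side7.png

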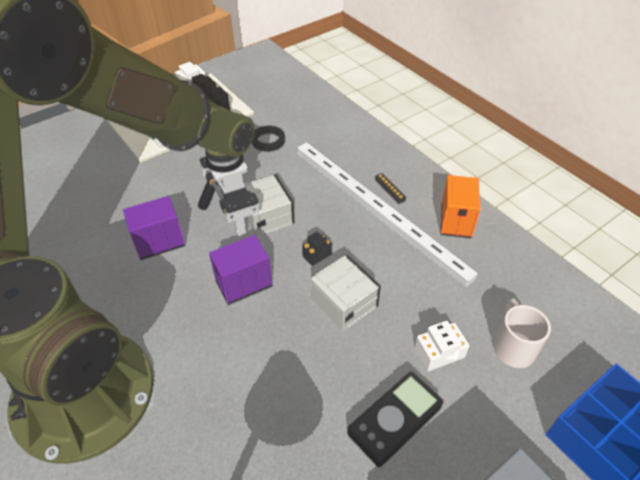

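jog_arm(turn=[[0, -0.3, -0.4], [0, 0, 0], [0, 0, 0]], dp=[[-0.6, -0.8, 0.4], [0, -0.8, 0], [0, 0, 0]], gripper=[0.3, 0.3, 0.3])

```text
clock: 9.12
eef_pos: [446.9, 181.9, 22.8]
eef_rot: [-1.07, 1.567, 0.314]
wrist_force: [-1.1, 0.6, -0.2]
finger_gap: 65.9
```

```bash
python3 - <<'E'
from plan import *
plan([((451,182,20),target_R(-10.7,1),40)])
E
```

```text
t 9.125 p [446.9 181.9  22.8] R [[0.0, -0.98, 0.19], [0.0, 0.19, 0.98], [-1.0, -0.0, 0.0]] F [-1.1  0.6 -0.2] gap 65.9 j [ 0.31  0.4   1.87  0.    0.87 -1.07]
1
turn [[0.0, 0.1, 0.2]]
dp [[0.29, -0.4, 0.09]]
```

jog_arm(turn=[[0, 0, 0], [-0.6, 0, 0], [-0.8, 0, 0], [-0.8, 0, 0], [-0.8, 0, 0], [-0.8, 0, 0]], dp=[[0.2, -0.6, 0], [0, -0.8, 0], [0, -0.8, 0], [0, -0.8, 0], [0, -0.8, 0], [0, -0.8, 0]], gripper=[0.3, 0.3, 0.3, 0.3, 0.3, 0.3])

```text
clock: 9.88
eef_pos: [494.5, 173.9, 21.0]
eef_rot: [-0.979, 1.568, 0.477]
wrist_force: [-2.7, 0.5, 2.3]
finger_gap: 65.6
```

```bash
python3 - <<'E'
from meas import *
plan([((594,172,20),target_R(3.25,1),8)])
X=grab("8",("scene",))
rect(X,"A",(420,680),(80,260),(60,82))
E
```

```text
t 9.875 p [494.5 173.9  21. ] R [[0.0, -0.99, 0.11], [0.0, 0.11, 0.99], [-1.0, -0.0, 0.0]] F [-2.7  0.5  2.3] gap 65.6 j [ 0.27  0.47  1.76  0.    0.91 -1.19]
13
turn [[-0.8, 0.0, 0.0], [-0.8, 0.0, 0.0], [-0.8, 0.0, 0.0], [-0.7, 0.0, 0.0], [-0.8, 0.0, 0.0], [-0.7, 0.0, 0.0], [-0.8, 0.0, 0.0], [-0.7, 0.0, 0.0], [-0.8, 0.0, 0.0], [-0.7, 0.0, 0.0], [-0.8, 0.0, 0.0], [-0.7, 0.0, 0.1], [-0.7, 0.1, 0.0]]
dp [[0.01, -0.76, 0.07], [0.01, -0.76, 0.06], [0.01, -0.76, 0.05], [0.01, -0.76, 0.04], [0.01, -0.77, 0.03], [0.01, -0.77, 0.02], [0.01, -0.77, 0.01], [0.01, -0.76, 0.0], [0.01, -0.77, -0.0], [0.01, -0.76, -0.02], [0.01, -0.77, -0.02], [0.0, -0.76, -0.04], [0.01, -0.77, -0.04]]
A 1499 c [544.5 170.5] [103.7 115.7] 83.61 trim c [546.2 170.5] [ 98.9 107.9] z [61.8 68.2 74.7]
```

View pics/scene8.png

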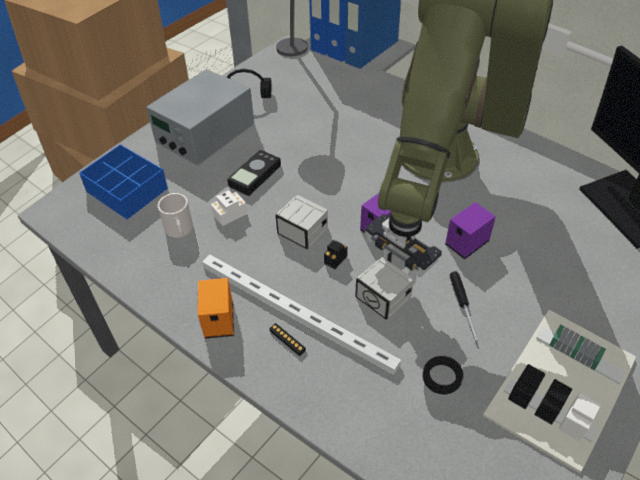

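The crate follows the two fingertips: its yaw is −6.4° and the ring is still in view at (372,300). I'll continue along the arc.

jog_arm(turn=[[-0.8, 0, 0], [-0.8, 0, 0], [-0.8, 0, 0], [-0.8, 0, 0], [-0.8, 0, 0], [-0.7, 0, 0], [-0.8, 0, 0], [-0.8, 0, 0]], dp=[[0, -0.75, 0.05], [0, -0.75, 0.05], [0, -0.75, 0.05], [0, -0.75, 0.05], [0, -0.75, 0], [0, -0.75, 0], [0, -0.75, 0], [0, -0.75, 0]], gripper=[0.3, 0.3, 0.3, 0.3, 0.3, 0.3, 0.3, 0.3])

```text
clock: 10.92
eef_pos: [559.4, 171.8, 21.0]
eef_rot: [-1.199, 1.568, 0.375]
wrist_force: [-2.3, -0.0, -0.1]
finger_gap: 66.0
```

```bash
python3 - <<'E'
from meas import *
plan([((594,172,20),target_R(3.25,1),6)])
X=grab("9",("scene",))
rect(X,"A",(480,680),(80,260),(60,82))
E
```

```text
t 10.925 p [559.4 171.8  21. ] R [[0.0, -1.0, -0.0], [0.0, -0.0, 1.0], [-1.0, -0.0, 0.0]] F [-2.3 -0.  -0.1] gap 66.0 j [ 0.24  0.59  1.58  0.    0.98 -1.34]
6
turn [[-0.5, 0.0, 0.0], [-0.5, 0.0, 0.0], [-0.5, 0.0, 0.0], [-0.5, 0.0, 0.1], [-0.5, 0.0, 0.0], [-0.6, 0.1, 0.1]]
dp [[0.02, -0.58, 0.0], [0.02, -0.58, -0.0], [0.02, -0.58, -0.01], [0.01, -0.57, -0.02], [0.02, -0.58, -0.02], [0.01, -0.57, -0.02]]
A 1627 c [609.7 174. ] [103.9 116.2] 89.65 trim c [613.2 174.9] [ 99.3 105.1] z [61.6 67.9 75.3]
```

jog_arm(turn=[[-0.6, 0, 0], [-0.6, 0, 0], [-0.6, 0, 0], [-0.6, 0, 0], [-0.5, 0, 0]], dp=[[0, -0.6, 0], [0, -0.6, 0], [0, -0.6, 0], [0, -0.5, 0], [0, -0.4, 0]], gripper=[0.3, 0.3, 0.3, 0.3, 0.3])

```text
clock: 11.6
eef_pos: [588.8, 172.4, 21.0]
eef_rot: [-1.303, 1.568, 0.325]
wrist_force: [-2.0, -0.3, -0.0]
finger_gap: 66.0
```

```bash
python3 - <<'E'
from meas import *
plan([((594,172,20),target_R(3.25,1),4)])
E
```

```text
t 11.6 p [588.8 172.4  21. ] R [[0.0, -1.0, -0.06], [0.0, -0.06, 1.0], [-1.0, -0.0, 0.0]] F [-2.  -0.3 -0. ] gap 66.0 j [ 0.23  0.64  1.49  0.    1.01 -1.4 ]
2
turn [[0.0, 0.0, 0.1], [0.1, 0.0, 0.1]]
dp [[0.05, -0.26, -0.04], [0.05, -0.26, -0.03]]
```

jog_arm(turn=[[0, 0, 0], [0, 0, 0], [0, 0, 0]], dp=[[0, -0.2, 0], [0, -0.2, 0], [0, -0.1, 0]], gripper=[0.3, 0.3, 0.3])

```text
clock: 11.98
eef_pos: [591.6, 172.5, 21.1]
eef_rot: [1.577, 1.567, -3.077]
wrist_force: [-12.3, -2.7, 8.2]
finger_gap: 65.7
```

```bash
python3 - <<'E'
from meas import *
X=grab("10")
rect(X,"A",(520,700),(80,260),(60,82)); rect(X,"Bl",(420,590),(-210,-50),(60,82))
p=cv2.imread("pics/scene10.png");cv2.imwrite("pics/crop10.png",cv2.resize(p[230:400,280:480],None,fx=3.5,fy=3.5))
plan([((594,172,20),target_R(3.25,1),4)])
E
```

```text
A 2150 c [639.2 175.7] [122.3 106.9] 2.96 trim c [639.2 176.8] [117.1 102.4] z [61.3 68.  77.5]
Bl 3271 c [ 498.5 -127.7] [102.  108.3] 2.08 trim c [ 496.8 -127.4] [ 96.6 100.1] z [62.  68.2 73. ]
t 12.075 p [591.6 172.5  21. ] R [[-0.0, -1.0, -0.06], [-0.0, -0.06, 1.0], [-1.0, 0.0, -0.0]] F [-11.9  -2.4   7. ] gap 65.7 j [ 0.22  0.65  1.47  0.    1.03 -1.41]
1
turn [[0.1, -0.0, -0.2]]
dp [[0.1, -0.23, -0.07]]
```

View pics/crop10.png

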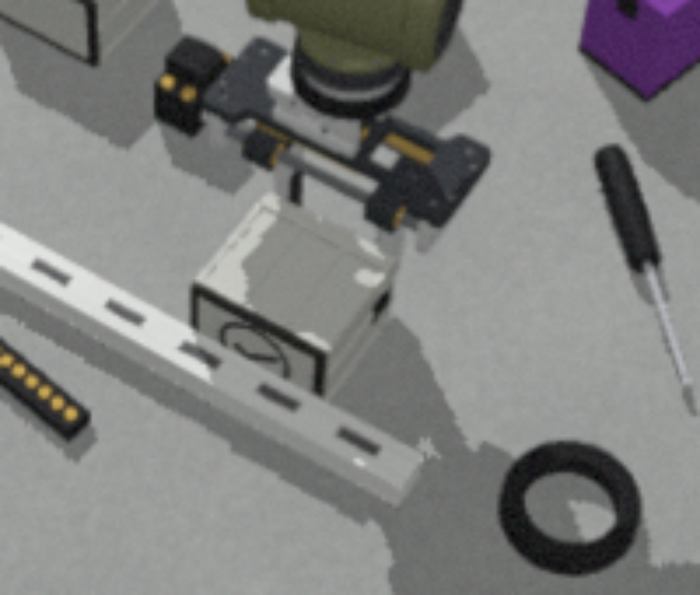

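The stamped underside looks flush with the rail in the crop. One more light press, then I back off.

jog_arm(turn=[[0, 0, 0], [0, 0, 0], [0, 0, 0]], dp=[[0, -0.2, 0], [0, -0.2, 0], [0, -0.1, 0]], gripper=[0.3, 0.3, 0.3])

```text
clock: 12.45
eef_pos: [591.0, 172.3, 21.1]
eef_rot: [1.668, 1.553, -2.985]
wrist_force: [-8.8, -1.7, 4.3]
finger_gap: 65.7
```

jog_arm(turn=[[0, 0, 0], [0, 0, 0], [0, 0, 0], [0, 0, 0]], dp=[[0, 0.3, 0], [0, 1.0, 0], [0, 2.0, 0], [0, 0, 0]], gripper=[0.3, 0.3, 0.3, 0.3])

```text
clock: 12.95
eef_pos: [557.0, 170.4, 22.0]
eef_rot: [1.661, 1.555, -2.992]
wrist_force: [0.7, -0.1, 0.1]
finger_gap: 66.0
```

jog_arm(turn=[[0, 0, 0], [0, 0, 0], [0, 0, 0], [0, 0, 0], [0, 0, 0], [0, 0, 0], [0, 0, 0], [0, 0, 0]], dp=[[0, 1.0, 0], [-3, 0, 0], [-5, 0, 0], [-5, 0, 0], [-3, 4, 0], [0, 5, 0], [0, 5, 0], [0, 0, 0]], gripper=[0.3, 0.3, 0.3, 0.3, 0.3, 0.3, 0.3, 0.3])

```text
clock: 13.95
eef_pos: [405.3, 161.5, 189.4]
eef_rot: [1.617, 1.558, -3.037]
wrist_force: [-0.2, -0.5, 0.2]
finger_gap: 65.9
```

```bash
python3 - <<'E'
from meas import *
X=grab("11")
P=rect(X,"A",(560,700),(80,260),(60,82)); rect(X,"Bl",(420,590),(-210,-50),(60,82))
rect(X,"contactor",(480,610),(-50,70),(45,65));rect(X,"breaker",(500,640),(-390,-260),(12,75));rect(X,"tape",(600,740),(350,450),(10,25))
rect(X,"PR",(280,450),(-20,100),(88,102))
n=np.array([np.cos(np.radians(3.24)),np.sin(np.radians(3.24))])
# signed distance along rail normal relative to rail centre line
R=X[(X[:,2]>20)&(X[:,2]<30)&(X[:,0]>670)&(X[:,0]<765)&(X[:,1]>-250)&(X[:,1]<100)]; r=(R[:,:2]-[721.4,0])@n
print("rail near/far",np.percentile(r[np.abs(r)<25],[1,3,97,99]))
a=(P[:,:2]-[721.4,0])@n; print("crate along normal",np.percentile(a,[1,3,97,99]))
m=(X[:,2]>45)&(X[:,2]<65)&(X[:,0]>660)&(X[:,0]<720)&(X[:,1]>130)&(X[:,1]<225);Q=X[m]
k=np.polyfit(Q[:,1],Q[:,0],1);print("underside face",len(Q),k,"yaw",np.degrees(np.arctan(-k[0])),"dist to centreline",np.median((Q[:,:2]-[721.4,0])@n))
p=cv2.imread("pics/scene11.png");cv2.imwrite("pics/crop11.png",cv2.resize(p[230:400,280:480],None,fx=3.5,fy=3.5))
plan([])
E
```

```text
A 2916 c [648.4 176.9] [102.5 106.4] 2.74 trim c [648.5 177.4] [ 97.9 101.5] z [62.1 68.1 73. ]
Bl 3288 c [ 497.4 -126.9] [102.9 106.4] 1.11 trim c [ 496.9 -127.5] [ 97.2 101. ] z [61.6 68.2 72.6]
contactor 393 c [531.3   6.5] [44.  42.3] 3.47 trim c [527.4   5.6] [33.9 39.4] z [45.5 55.  59.9]
breaker 2330 c [ 570.5 -323.9] [63.6 83.5] 74.33 trim c [ 569.8 -325.1] [58.7 81.2] z [14.  45.1 65.2]
tape 1151 c [656.6 398.8] [95.5 91.1] 15.29 trim c [658.1 399.1] [90.1 88. ] z [10.6 17.9 22.8]
PR 2252 c [361.   35.1] [ 80.2 106.4] 81.59 trim c [359.1  36.2] [ 73.3 100.3] z [89.  94.7 98.6]
rail near/far [-17.02216059 -15.98126383  15.83686361  17.33805478]
crate along normal [-111.76724592 -109.71596359  -15.44352479  -13.85188467]
underside face 308 [1.65350749e-02 6.85555520e+02] yaw -0.9473036782441108 dist to centreline -15.974329459972264
t 14.05 p [407.6 161.7 189.3] R [[-0.01, -1.0, -0.06], [-0.0, -0.06, 1.0], [-1.0, 0.01, -0.0]] F [-0.   0.8 -0. ] gap 65.9 j [ 0.29  0.07  1.83  0.    1.25 -1.34]
0
turn []
dp []
```

View pics/crop11.png

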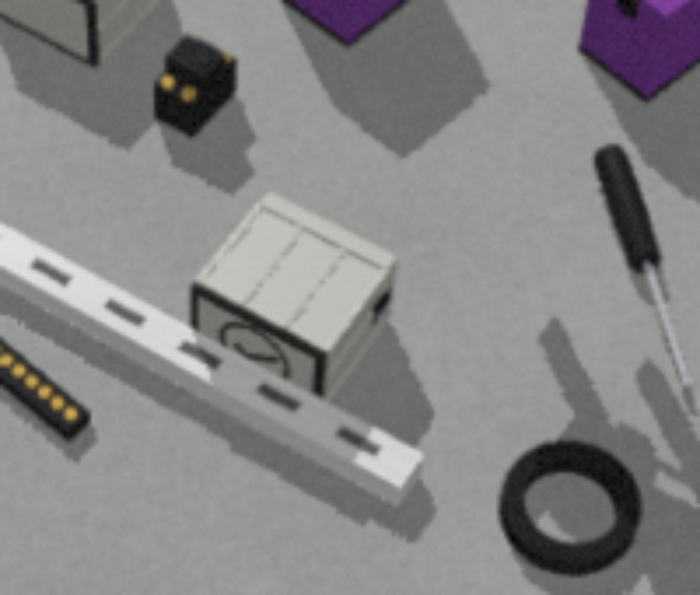

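View pics/side11.png

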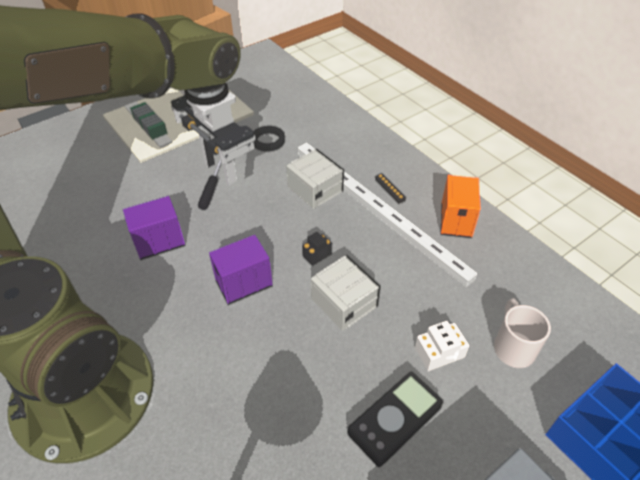

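Crop: the ring sits just behind the rail at (255,350), with no visible gap. The underside-face fit (−0.9°) and the top-face fit (2.7°) disagree on yaw, so I'll check the yaw independently from pixel edges.

```bash
python3 - <<'E'
from h import *
from cell import calibration
c=calibration("scene");K=np.array(c["K"]);D=np.array(c["distortion"],float);W=np.array(c["world_from_camera"])
def ray(u,v,z):
    n=cv2.undistortPointsIter(np.array([[[u,v]]],float),K,D,None,None,(3,50,1e-9))[0,0];d=W[:3,:3]@[*n,1];t=W[:3,3];return t+d*(z-t[2])/d[2]
px=lambda a,b:(280+a/3.5,230+b/3.5)
q=[ray(*px(a,b),70) for a,b in((194,286),(326,352),(397,262),(270,195))]
print(np.round(q,1)); 
for i,j in((0,1),(3,2)): d=q[j]-q[i];print("yaw",np.degrees(np.arctan2(-d[0],d[1])))
n=np.array([np.cos(np.radians(3.24)),np.sin(np.radians(3.24))])
for p in q[:2]: print((p[:2]-[721.4,0])@n)
E
```

```text
[[698.6 134.4  70. ]
 [689.7 231.1  70. ]
 [604.5 228.3  70. ]
 [609.  130.3  70. ]]
yaw 5.276237370611874
yaw 2.613712709199089
-15.166922932969243
-18.619174616518247
```

```bash
python3 - <<'E'
from cell import order,manip
print(manip.read_state()["clock"]); print(order.sign_off()); print(manip.read_state()["clock"])
E
```

```text
14.05
the job is handed in; nothing more can be done
None
the job is handed in; nothing more can be done
```

Both grey crates are tipped over towards the robot, and the stamped one (it was the left crate) is flush against the rail. I handed the job in at 14.05 s; no verdict is reported.

I tipped each crate by pushing near its top from the far side. After tipping, the scene camera showed the ring on the left crate and a blank underside on the right one. I then pushed the left crate with the two open fingertips along a gentle arc, and pressed it against the rail with about 12 N before backing off.

**Stamped crate:**
- **Distance:** its underside is about 16 mm before the rail's centre line. The rail's near face is nominally at 15 mm and measured 16 to 17 mm, so I take it as flush.
- **Squareness:** its top face has a yaw of 2.7° against 3.2° for the rail.
- **Disagreeing checks:** a noisy depth fit of the underside gave −0.9°, and edges picked by hand in the picture gave 5.3° and 2.6°. All lie within the 5.7° limit.

**Blank crate:** it lies where it was tipped, with its centre at about (497, −127) mm. That puts it about 90 mm from where it stood and roughly 165 mm short of the rail.

**Bystanders:** the contactor, breaker and tape roll, and the purple crate I checked, measured where they began, within the noise. I checked the other bystanders and look-alikes only by eye in the pictures, and none appeared to have moved.

The gripper was about 190 mm above the bench and touching nothing at the end.

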